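Change the vacuum over to the standby pump

ROBOT

A 7-joint arm with a two-finger parallel gripper is mounted at the origin on the work surface. World frame = base frame: x ahead of the robot, y to its left, z up, the work surface at z = 0. Lengths are in m, angles in rad, forces in N, time in s.
With the tool pointing down it reaches from about 0.4 to 0.85 m from the base axis. Payload 10.4 kg.
Tool frame: the origin (TCP) lies at the very end of the fingers, on their centre line; the grasp point (between the pads) lies manip.grasp_offset behind it (manip.grasp_offset is the distance from the TCP to the grasp point, in m); z points along the fingers, x is the direction in which the jaws open and shut, and the axes are right-handed (so a half turn about z gives the same grasp; the last joint's range is limited). The gripper opens to 85 mm and grips with 20 to 120 N. Pads are 22 mm wide; open, the fingers measure 114 mm over their backs; the gripper's body (76 mm by 85 mm) begins 54 mm behind the grasp point. The pads swing forward as they close: fully open they stand 13 mm farther back than shut.
Start: joints at [-1.194, 0.332, -0.065, 1.46, 0.022, 1.35, -0.088], TCP at [0.243, 0.576, 0.231] pointing down, gripper open.
Joint ranges: [-2.6, 2.6], [-0.5, 2.12], [-1.47, 1.34], [0.16, 2.42], [-1.27, 4.41], [0.06, 2.06], [-2.6, 2.6]. Speed limits (rad/s): [2.22, 2.22, 2.79, 2.79, 3.14, 3.14, 3.14].

INTERFACE

Orientations are given as a unit quaternion [x, y, z, w].
In Python, from workcell import manip gives the robot as it stands.
- The arm moves only by the shell command python3 -m crank 'ROWS' [FORCE]. ROWS is JSON, a list that holds one entry, the list of rows, each a list of 7 numbers: the shift along the world's x, y, z in units of 60 mm (1.0 is 60 mm), then the turn, a rotation vector about the world's x, y, z in units of 5 degrees (1.0 is 5 degrees), then the finger opening in mm, from 0 to 85.4. A call has 1 to 8 rows; each row shifts and turns the commanded pose from where the row before left it; what a row does not reach is not made up. A row lasts 1/8 s, in which the tool goes at most 62.5 mm and 10.7 degrees, less where a joint would pass 70% of its speed; a pose out of reach is approached as far as the arm can. A call is refused whole if a number of a shift passes 1 or a number of a turn 1, either way. A call with a gripper value outside its range is refused whole. The fingers move at their own pace and stop on an object; FORCE is the grip in N (left out, the last holds). Time passes only in rows, so rows that do not move let the fingers close. It gives the time, the measured TCP pose, the force and the opening at its end, in the units of the state.
- manip.get_obs(): the state, without advancing time (a new reading comes with each control period).
- manip.camera(name): name is "scene" or "side" or "wrist"; returns (picture, depth): 400x640x3 uint8, blue, green, red; 400x640 float32, m along the optical axis (not along the pixel's ray), 0 where there is no reading.
- manip.get_calibration(name): a dict with "fx", "fy", "cx", "cy" (pixels), "k1" (the pictures are not rectified: a ray, as slopes to the right and down, at radius r is drawn at 1 + k1 r^2 times it, then the intrinsics apply), "rvec" (rotation vector, rad) and "tvec" (3), from world to camera coordinates, as OpenCV has them; the wrist camera has in their place "T_tool_cam" (4x4, takes a point from camera to tool coordinates, whose origin is the TCP and whose axes are the tool frame's). Camera axes: x right, y down, z forward; pixel columns grow to the right and rows downward; lengths in m; the calibration is good to about 2 mm. A picture is of the moment at which its call begins: read the wrist's pose just before it. get_calibration takes no time and is no camera call.
- manip.hand_in(): hands the job in, once; it reports no verdict.
The state is a dict: "clock": time; "joint_pos": joint angles; "joint_velocities": joint speeds; "tau": joint torques, N m; "position": TCP position; "ee_rot": TCP orientation; "ft_force": force on the tool from outside, world axes, zero at the start; "torque": the same for the moment, N m; "grip_width": opening from 0.0 (shut) to 1.0 (fully open).
Only numpy, scipy, OpenCV 4.12 (cv2) and the standard library are available. Lean on these libraries where they do the work, as an engineer would, in place of code of your own. Each camera call takes 0.05 s, during which the arm holds its last target.

TASK

The extraction tank's vacuum is to change from one pump to the other. On the changeover switch, the box whose lever has the T-shaped handle, bring the lever from the side it leans to up to centre off (lever upright), leave it there for about two seconds so that the running pump can stop, then throw it fully over to the other side and let go. Leave the other switch, the one with the small ball on its lever, as it is.

Things in the scene. Friction and masses are not known exactly. Their poses are not given: they have to be found in the camera images.
- lever_pivot (a point): The lever's pivot axis on the changeover switch: a grey box fixed to the bench, 90 (its x) by 130 (its y) by 55 mm high, with an aluminium top plate with a dark slot along its y. This point lies on the box's centre line, 50 mm above the bench. Its frame is the box's (z up; it does not turn with the lever): x is the pivot axis, the lever swings in its y-z plane.
- t_handle (a point): Centre of the black T-handle of the changeover switch: a bar 24 mm in diameter and 36 mm long with flat ends, lying along the pivot's x axis, 100 mm from the pivot, on a steel stem 12 mm thick. The frame turns with the lever: z points from the pivot out along the stem, x along the bar. The bar clears the box's top by over 55 mm everywhere. If it is pinched on its two flat ends, it can turn between the fingers while the tool stays upright.
- changeover (a joint): Angle of the changeover lever in rad: 0 is upright (centre off), positive leans to the +y side of lever_pivot, negative to the -y side; stops at -0.7 and 0.7. It starts within 0.1 rad of the -0.7 stop. At angle a the handle's centre lies at y = 0.1 sin a, z = 0.1 cos a (m) in the frame of lever_pivot. No springs or clicks: friction holds it wherever it is left; about 2 N at the handle moves it.
- ball_knob (a point): Centre of the 22 mm black ball on the short lever (58 mm) of the other switch, a grey box 90 by 110 by 50 mm, fixed to the bench; the ball is about 0.1 m above the bench. A bystander: it must stay as it is.
There are look-alikes about, which are no part of the job. What is shaped like the part that bears lever_pivot but green is not meant.

How it is judged:
By the outcome, as a careful person would: the job done as asked, in the order asked, and still so for the second after the job is handed in, with the robot touching nothing.
It also fails if it takes over 38 s, if anything falls off the work surface, if the arm or the gripper's body presses on something with over 40 N, if the wrist force passes 120 N, or if a joint passes its speed limit or range.

## Working session

There is one attempt and no reset: what is moved stays moved. The work goes in short steps, Python scripts to look and compute and a shell command to move; the robot and the scene stay as the last step left them, time stands still between calls to the robot, and variables do not carry over. Pictures are saved under pics/ and viewed, and the job is handed in when it is done.

```bash
mkdir -p pics; ls; python3 - <<'E'
from workcell import manip
import cv2, numpy as np
o=manip.get_obs()
print({k:np.round(v,3).tolist() for k,v in o.items()}, manip.grasp_offset)
for n in ("scene","side"):
    im,d=manip.camera(n); cv2.imwrite(f"pics/{n}0.png",im); np.save(f"pics/{n}0.npy",d)
    print(n,manip.get_calibration(n))
E
```

```text
pics
{'clock': 0.0, 'joint_pos': [-1.194, 0.333, -0.065, 1.461, 0.022, 1.35, -0.089], 'joint_velocities': [-0.001, -0.001, -0.001, 0.001, 0.001, 0.0, -0.001], 'tau': [-0.002, -62.545, 0.047, -39.16, 0.016, 0.01, 0.0], 'position': [0.243, 0.575, 0.231], 'ee_rot': [0.833, 0.553, -0.001, 0.0], 'ft_force': [0.146, -0.285, -0.063], 'torque': [-0.002, -0.011, -0.028], 'grip_width': 0.999} 0.0187
scene {'fx': 457.8334034701874, 'fy': 457.8334034701874, 'cx': 322.64974488676086, 'cy': 196.3328522041009, 'k1': -0.13386151375123118, 'rvec': array([ 1.48792263,  2.10971703, -0.84443055]), 'tvec': array([ 0.22449209, -0.27061218,  1.49381074])}
side {'fx': 384.56725465028836, 'fy': 384.56725465028836, 'cx': 322.36617116332087, 'cy': 200.75161903188908, 'k1': -0.0457378027215697, 'rvec': array([ 2.1388199 , -0.3985475 ,  0.20147383]), 'tvec': array([-0.52992484,  0.18649204,  0.8692032 ])}
```

View pics/scene0.png

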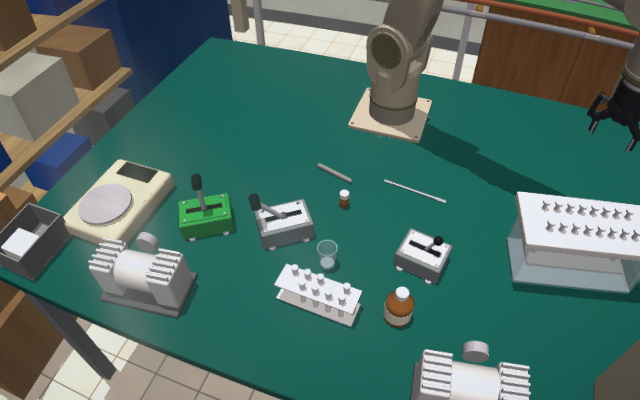

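View pics/side0.png

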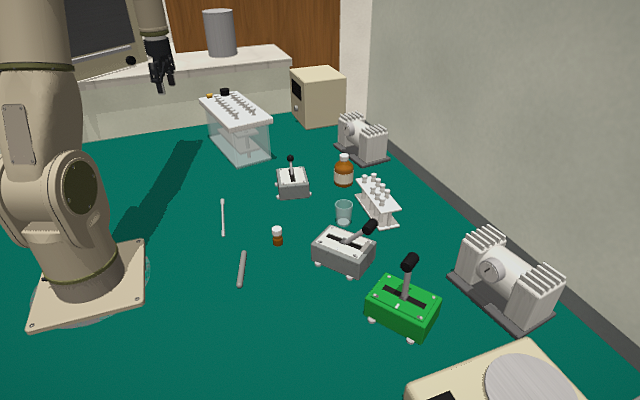

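Three switches are visible. The green T-handle box at scene (206,215) is the look-alike. The grey T-handle box at scene (284,222) and side (343,250) is the one meant, because it is grey and has a T-bar. The grey ball-lever box at scene (424,255) is the bystander. I'll confirm with a crop.

```bash
python3 - <<'E'
import cv2, numpy as np
a=cv2.imread("pics/scene0.png")[180:260,235:335]; b=cv2.imread("pics/side0.png")[210:290,300:400]
f=lambda x:cv2.resize(x,(800,640),interpolation=cv2.INTER_CUBIC)[:,:]
cv2.imwrite("pics/c1.png",f(a)[:600]); cv2.imwrite("pics/c2.png",f(b)[:600])
E
```

```text
(no output)
```

View pics/c1.png

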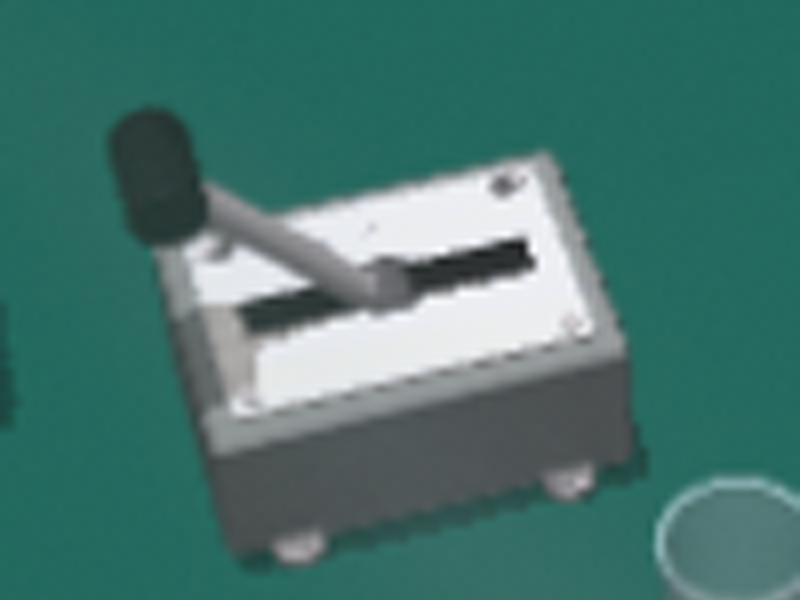

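View pics/c2.png

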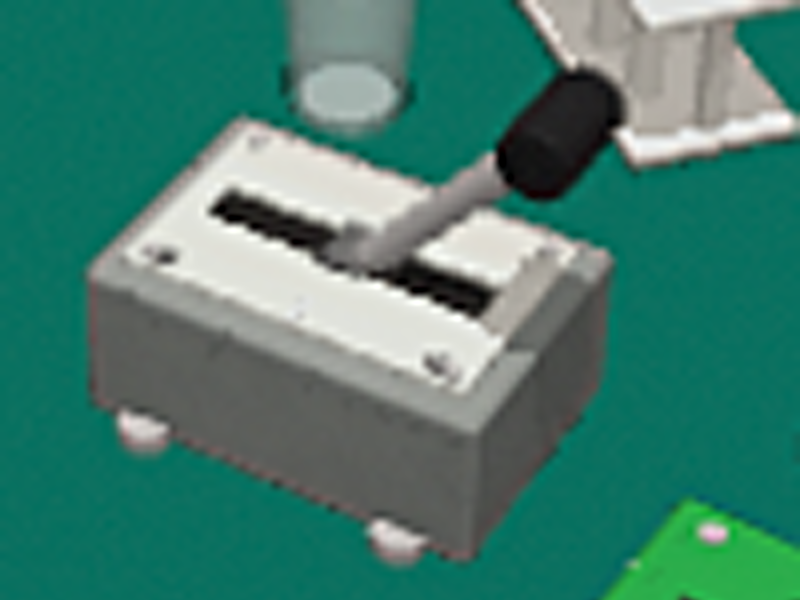

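```bash
cat > h.py <<'E'
import numpy as np, cv2
from workcell import manip
def ray(n,uv):
    c=manip.get_calibration(n); K=np.array([[c['fx'],0,c['cx']],[0,c['fy'],c['cy']],[0,0,1]])
    p=cv2.undistortPoints(np.array([[uv]],float),K,np.array([c['k1'],0,0,0]))[0,0]
    R=cv2.Rodrigues(c['rvec'])[0]; o=-R.T@c['tvec']; d=R.T@np.array([p[0],p[1],1]); return o,d
def onz(n,uv,z):
    o,d=ray(n,uv); return o+d*(z-o[2])/d[2]
def tri(obs):
    A=0;b=0
    for n,uv in obs:
        o,d=ray(n,uv); d=d/np.linalg.norm(d); P=np.eye(3)-np.outer(d,d); A=A+P; b=b+P@o
    X=np.linalg.solve(A,b)
    for n,uv in obs:
        o,d=ray(n,uv); d=d/np.linalg.norm(d); print('res',np.linalg.norm((np.eye(3)-np.outer(d,d))@(X-o)))
    return X
E
python3 - <<'E'
from h import *
S=lambda u,v:(u/8-.5+235,v/8-.5+180); D=lambda u,v:(u/8-.5+300,v/8-.5+210)
for n,f,cs in (("side",D,[(90,275),(245,118),(612,262),(475,430)]),("scene",S,[(545,152),(632,350),(212,450)])):
    P=np.array([onz(n,f(*c),.055)[:2] for c in cs]); print(n,P.round(4).tolist(), P.mean(0), np.linalg.norm(np.diff(P,axis=0),axis=1))
X=tri([("scene",S(160,177)),("side",D(560,133))]); print(X)
for n,f,a,b in(("scene",S,(240,320),(530,252)),("side",D,(220,205),(488,300))):
    p,q=onz(n,f(*a),.055),onz(n,f(*b),.055); print(n,'slot',p,q,(p+q)/2,np.degrees(np.arctan2(*(q-p)[1::-1])))
print('ball', tri([("scene",(437.5,241)),("side",(290.5,158.5))]))
E
```

```text
side [[0.4944, -0.1164], [0.5639, -0.0638], [0.638, -0.1665], [0.5706, -0.2156]] [ 0.56670287 -0.14056681] [0.08716379 0.12657733 0.08336278]
scene [[0.4985, -0.1133], [0.5659, -0.0587], [0.6435, -0.162]] [ 0.56926177 -0.1113646 ] [0.08672497 0.12917935]
res 0.0004897943436617826
res 0.0004897943436615777
[ 0.60607271 -0.187325    0.1267096 ]
scene slot [ 0.59465636 -0.17529094  0.055     ] [ 0.53940567 -0.10223553  0.055     ] [ 0.56703102 -0.13876323  0.055     ] 127.09966063318726
side slot [ 0.54117097 -0.10042037  0.055     ] [ 0.59708614 -0.16838746  0.055     ] [ 0.56912856 -0.13440391  0.055     ] -50.556548638663436
res 0.00040816658652302623
res 0.00040816658652312625
ball [0.55378007 0.2328461  0.09429039]
```

The crop confirms it: a grey box with a black T-bar, leaning left in the scene view. Next I'll check the heights of the neighbouring objects before planning the approach.

```bash
python3 - <<'E'
from h import *
d=np.load("pics/side0.npy"); 
def pt(n,u,v,d):
    c=manip.get_calibration(n);R=cv2.Rodrigues(c['rvec'])[0];o,r=ray(n,(u,v)); return o+r*d
W=np.array([[pt("side",u,v,d[v,u]) if d[v,u]>0 else [9,9,9] for u in range(160,560,2)] for v in range(60,380,2)])
# max height map on 40mm grid
P=W.reshape(-1,3); P=P[(P[:,2]<.5)]
for x in np.arange(.2,.9,.05):
    print('%.2f'%x,[int(1000*max([p for p in P[(abs(P[:,0]-x)<.025)&(abs(P[:,1]-y)<.025)][:,2]],default=0)) for y in np.arange(-.4,.65,.05)])
c=np.load("pics/scene0.npy")
for u,v in((327,245),(348,286),(292,268),(402,293),(197,181)): print(u,v,pt("scene",u,v,c[v,u]).round(3))
E
```

```text
Traceback (most recent call last):
  File "h.py", line 4, in ray
    c=manip.get_calibration(n); K=np.array([[c['fx'],0,c['cx']],[0,c['fy'],c['cy']],[0,0,1]])
ValueError: time passes only in moves, steps and waits
```

```bash
python3 - <<'E'
from workcell import manip
import pickle
pickle.dump({n:manip.get_calibration(n) for n in("scene","side","wrist")},open("cal.pkl","wb"))
print(manip.get_obs()["clock"])
E
sed -i 's/manip.get_calibration(n)/CAL[n]/; s/^from workcell.*/import pickle; CAL=pickle.load(open("cal.pkl","rb"))/' h.py
cat >> h.py <<'E'
def cloud(n,d):
    c=CAL[n];K=np.array([[c['fx'],0,c['cx']],[0,c['fy'],c['cy']],[0,0,1]])
    v,u=np.nonzero(d>0); p=cv2.undistortPoints(np.stack([u,v],1)[:,None].astype(float),K,np.array([c['k1'],0,0,0]))[:,0]
    z=d[v,u]; R=cv2.Rodrigues(c['rvec'])[0]
    return (np.c_[p*z[:,None],z]-c['tvec'])@R, u, v
E
python3 - <<'E'
from h import *
P=np.r_[cloud("side",np.load("pics/side0.npy"))[0],cloud("scene",np.load("pics/scene0.npy"))[0]]
P=P[P[:,2]<.5]
print('y    ',np.arange(-40,65,5))
for x in np.arange(.2,.9,.05):
    print('%.2f'%x,[int(1000*max(P[(abs(P[:,0]-x)<.025)&(abs(P[:,1]-y)<.025)][:,2],default=0)) for y in np.arange(-.4,.65,.05)])
E
```

```text
0.1
y     [-40 -35 -30 -25 -20 -15 -10  -5   0   5  10  15  20  25  30  35  40  45
  50  55  60]
0.20 [5, 4, 5, 4, 3, 4, 3, 5, 5, 3, 5, 3, 4, 5, 3, 4, 4, 3, 348, 499, 488]
0.25 [4, 4, 5, 4, 3, 3, 4, 5, 4, 4, 4, 4, 3, 4, 4, 3, 6, 3, 348, 499, 401]
0.30 [4, 4, 4, 5, 4, 14, 15, 4, 4, 5, 8, 7, 5, 5, 4, 3, 3, 3, 2, 499, 440]
0.35 [5, 4, 3, 4, 3, 14, 17, 15, 4, 3, 4, 8, 8, 5, 3, 4, 4, 2, 152, 163, 165]
0.40 [4, 5, 5, 3, 4, 3, 3, 42, 38, 5, 4, 5, 3, 4, 4, 4, 166, 184, 187, 188, 188]
0.45 [4, 5, 5, 3, 7, 4, 4, 53, 52, 4, 3, 3, 5, 5, 5, 4, 165, 187, 187, 188, 189]
0.50 [3, 4, 4, 4, 3, 58, 60, 3, 7, 5, 3, 53, 56, 53, 3, 4, 165, 187, 189, 188, 188]
0.55 [3, 59, 60, 4, 60, 76, 62, 57, 3, 4, 4, 55, 104, 110, 5, 4, 165, 164, 164, 164, 4]
0.60 [60, 164, 161, 60, 140, 138, 61, 62, 64, 3, 4, 54, 55, 56, 4, 4, 4, 4, 4, 4, 4]
0.65 [60, 161, 161, 57, 134, 62, 4, 61, 64, 5, 5, 4, 3, 5, 3, 4, 4, 4, 5, 4, 4]
0.70 [4, 56, 5, 4, 4, 4, 62, 87, 88, 88, 87, 99, 102, 4, 4, 5, 4, 4, 4, 3, 4]
0.75 [129, 128, 13, 4, 4, 3, 66, 87, 89, 89, 89, 72, 102, 5, 5, 4, 5, 4, 4, 5, 198]
0.80 [131, 130, 127, 123, 3, 4, 4, 3, 4, 5, 5, 5, 4, 110, 126, 131, 128, 126, 4, 4, 197]
0.85 [126, 114, 127, 127, 7, 6, 4, 4, 4, 4, 4, 4, 4, 125, 129, 115, 126, 126, 0, 1, 199]
```

```bash
python3 -m crank '[[[0.3,-0.8,0,0,0,-0.4,85],[0.3,-0.8,0,0,0,-0.4,85],[0.4,-0.8,0,0,0,-0.4,85],[0.4,-0.8,0,0,0,-0.4,85],[0.4,-0.8,0,0,0,-0.4,85],[0.4,-0.8,0,0,0,-0.4,85],[0.4,-0.8,0,0,0,-0.4,85],[0.4,-0.8,0,0,0,-0.4,85]]]' 30; python3 -m crank '[[[0.4,-0.8,0,0,0,-0.4,85],[0.4,-0.8,0,0,0,-0.4,85],[0.4,-0.8,0,0,0,-0.4,85],[0.4,-0.8,0,0,0,-0.4,85],[0.4,-0.8,0,0,0,-0.4,85],[0.4,-0.8,0,0,0,-0.4,85],[0.4,-0.8,0,0,0,-0.4,85],[0,0,0,0,0,0,85]]]'
```

```text
clock: 1.1
position: [0.4236, 0.19, 0.2312]
ee_rot: [0.902, 0.431, -0.0, -0.0]
ft_force: [1.5, 0.4, 0.2]
grip_width: 0.995
clock: 2.1
position: [0.5911, -0.1489, 0.2304]
ee_rot: [0.949, 0.315, -0.001, 0.001]
ft_force: [-0.2, 0.5, -0.4]
grip_width: 0.994
```

```bash
python3 - <<'E'
from h import *
from workcell import manip
o=manip.get_obs(); im,d=manip.camera("wrist"); cv2.imwrite("pics/w1.png",im); np.save("pics/w1.npy",d)
pickle.dump(o,open("o1.pkl","wb")); print(CAL["wrist"],o["position"],o["ee_rot"])
E
```

```text
{'fx': 295.44933722076087, 'fy': 295.44933722076087, 'cx': 320.64544887442827, 'cy': 202.01192152205755, 'k1': 0.014633566551327963, 'T_tool_cam': array([[ 9.99999318e-01, -1.01703510e-03, -5.73352299e-04,
         7.60190344e-05],
       [ 1.13886274e-03,  9.57861236e-01,  2.87229099e-01,
        -7.25701377e-02],
       [ 2.57069866e-04, -2.87229556e-01,  9.57861742e-01,
        -1.43006551e-01],
       [ 0.00000000e+00,  0.00000000e+00,  0.00000000e+00,
         1.00000000e+00]])} [ 0.59106529 -0.14891796  0.23041318] [ 0.9490652   0.31507559 -0.00120713  0.00107423]
```

View pics/w1.png

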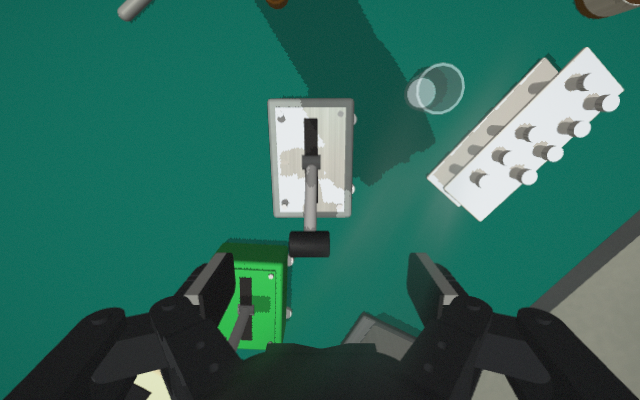

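The wrist view shows the T-bar at about (310,244), the box top with corners near (268,100), (354,99), (352,216) and (274,217), and the green switch at (250,300). I'll compute positions from these.

```bash
cat >> h.py <<'E'
from scipy.spatial.transform import Rotation as Rot
def wray(uv,o):
    c=CAL["wrist"];K=np.array([[c['fx'],0,c['cx']],[0,c['fy'],c['cy']],[0,0,1]])
    p=cv2.undistortPoints(np.array([[uv]],float),K,np.array([c['k1'],0,0,0]))[0,0]
    R=Rot.from_quat(o["ee_rot"]).as_matrix(); T=c["T_tool_cam"]
    return R@T[:3,3]+o["position"], R@T[:3,:3]@np.array([*p,1])
def wz(uv,o,z):
    a,d=wray(uv,o); return a+d*(z-a[2])/d[2]
E
python3 - <<'E'
from h import *
o=pickle.load(open("o1.pkl","rb")); d=np.load("pics/w1.npy")
cs=[wz(u,o,.055) for u in((268.5,100),(354,99),(352,216),(274,217))]; cs=np.array(cs)[:,:2]
print(cs.round(4).tolist(),cs.mean(0))
for i in(0,1,2,3): e=cs[(i+1)%4]-cs[i]; print(np.linalg.norm(e),np.degrees(np.arctan2(e[1],e[0])))
print('depth-bar',d[244,310]); 
a,r=wray((310,244),o); print('bar surf',a+r*d[244,310], 'at z.127',wz((310,244),o,.127))
for uv in((290,244),(330,244)): print(wz(uv,o,.127))
R=Rot.from_quat(o["ee_rot"]).as_matrix(); print('jaw yaw',np.degrees(np.arctan2(R[1,0],R[0,0])))
E
```

```text
[[0.4971, -0.1126], [0.5663, -0.0599], [0.643, -0.1598], [0.5724, -0.2141]] [ 0.56969216 -0.13659911]
0.0869716348749362 37.30663020474949
0.12600298955548755 -52.480025151011986
0.08909297971219306 -142.49273541742477
0.12632489241639236 126.55750227960334
depth-bar 0.25640193
bar surf [ 0.60493291 -0.18358234  0.1383617 ] at z.127 [ 0.60768803 -0.1880925   0.127     ]
[ 0.59310753 -0.19897347  0.127     ]
[ 0.62226151 -0.1772098   0.127     ]
jaw yaw 36.73069557896284
```

```bash
python3 -m crank '[[[0.27,-0.65,0,0,0,0.1,85],[0,0,-0.5,0,0,0,85],[0,0,-0.5,0,0,0,85],[0,0,-0.5,0,0,0,85],[0,0,-0.5,0,0,0,85],[0,0,0,0,0,0,85]]]' 25
python3 - <<'E'
from h import *
from workcell import manip
o=manip.get_obs(); im,d=manip.camera("wrist"); cv2.imwrite("pics/w2.png",im); print(o["position"],o["clock"])
E
```

```text
clock: 2.9
position: [0.606, -0.1811, 0.1093]
ee_rot: [0.946, 0.323, -0.002, -0.002]
ft_force: [-1.0, -1.1, 0.6]
grip_width: 0.994
[ 0.60604544 -0.1810533   0.10927825] 2.9
```

View pics/w2.png

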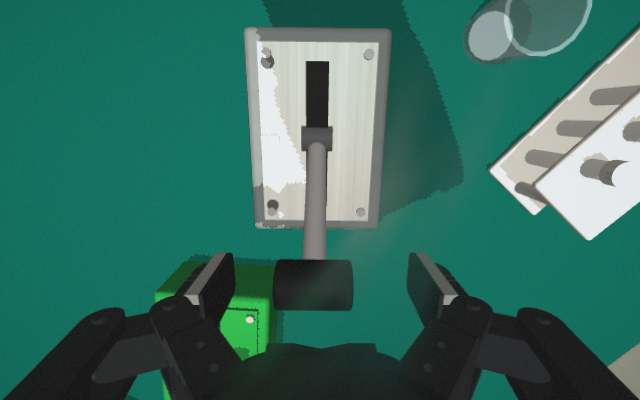

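The bar sits between the fingers, centred at (314,285) against a jaw centre of about (321,285). I'll correct by 7 mm in -y and close.

```bash
python3 -m crank '[[[0.02,-0.12,0,0,0,0,85],[0,0,0,0,0,0,60],[0,0,0,0,0,0,20],[0,0,0,0,0,0,20],[0,0,0,0,0,0,20],[0,0,0,0,0,0,20],[0,0,0,0,0,0,20],[0,0,0,0,0,0,20]]]' 25
python3 - <<'E'
from h import *
from workcell import manip
o=manip.get_obs(); im,d=manip.camera("wrist"); cv2.imwrite("pics/w3.png",im); print(o["position"],o["clock"],o["grip_width"]*85.4,o["ft_force"],o["torque"])
E
```

```text
clock: 3.95
position: [0.6089, -0.1905, 0.1116]
ee_rot: [0.947, 0.322, 0.0, 0.0]
ft_force: [0.7, 0.8, 4.0]
grip_width: 0.415
[ 0.60894186 -0.19048232  0.11161727] 3.95 35.45709583685578 [0.68790422 0.80524357 3.95233438] [ 0.05102989 -0.17755528 -0.18702345]
```

View pics/w3.png

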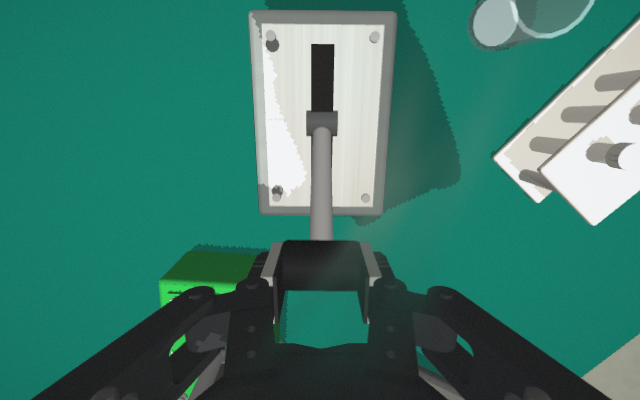

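The bar is pinched at 35 mm opening, centred at (322,265). Next I'll swing it along the arc to upright.

```bash
python3 -m crank '[[[-0.07,0.09,0.084,0,0,0,20],[-0.073,0.096,0.075,0,0,0,20],[-0.077,0.101,0.064,0,0,0,20],[-0.079,0.104,0.053,0,0,0,20],[-0.082,0.108,0.042,0,0,0,20],[-0.083,0.11,0.03,0,0,0,20],[-0.085,0.112,0.018,0,0,0,20],[-0.085,0.113,0.006,0,0,0,20]]]' 25
python3 - <<'E'
from h import *
from workcell import manip
o=manip.get_obs()
print(o["position"],o["clock"],o["grip_width"]*85.4,o["ft_force"],o["torque"])
for n in("scene","side","wrist"):
    im,d=manip.camera(n); cv2.imwrite(f"pics/{n}4.png",im)
a=cv2.imread("pics/scene4.png")[170:250,245:345]; b=cv2.imread("pics/side4.png")[190:270,290:390]
f=lambda x:cv2.resize(x,(400,320),interpolation=cv2.INTER_CUBIC)
cv2.imwrite("pics/c4.png",np.hstack([f(a),f(b)]))
E
```

```text
clock: 5.0
position: [0.5716, -0.1412, 0.1344]
ee_rot: [0.947, 0.322, 0.001, 0.001]
ft_force: [5.4, -2.8, 3.2]
grip_width: 0.418
[ 0.57164871 -0.14122529  0.13444962] 5.0 35.659753396717626 [ 5.37040713 -2.83591046  3.23421074] [-0.87430656 -1.12345737 -0.18247399]
```

View pics/c4.png

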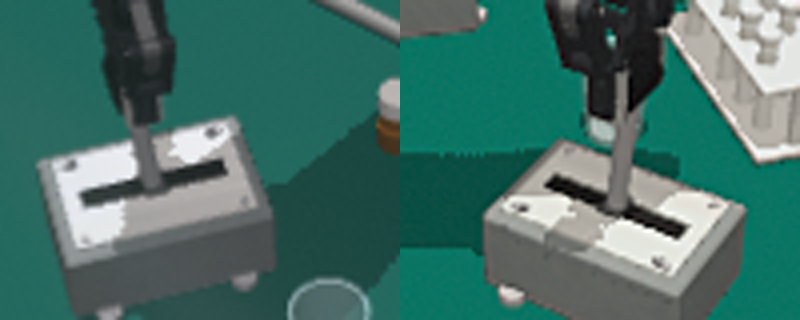

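View pics/wrist4.png

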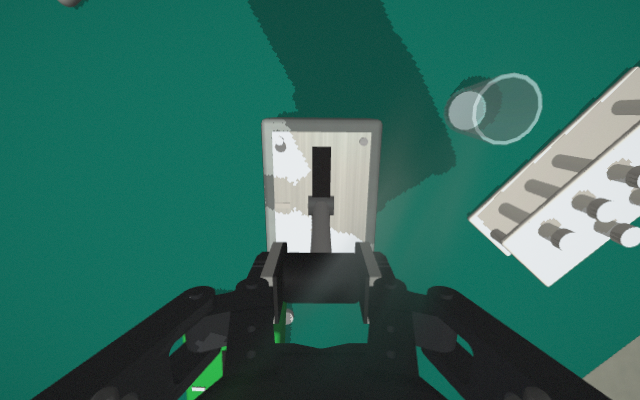

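```bash
python3 - <<'E'
from h import *
piv=np.array([.569,-.138]); v=np.array([-.604,.797])
def f(pos,q,uv,z):
    o=dict(position=np.array(pos),ee_rot=np.array(q)/np.linalg.norm(q)); p=wz(uv,o,z); print(p, 'along v',(p[:2]-piv)@v, 'tcp along v',(np.array(pos[:2])-piv)@v)
f([.60894,-.19048,.1116],[.947,.322,0,0],(322,265),.127)
f([.57165,-.14123,.13445],[.947,.322,.001,.001],(321,277),.150)
im=cv2.imread("pics/side4.png")
cv2.imwrite("pics/c5.png",cv2.resize(im[185:260,305:385],(640,600),interpolation=cv2.INTER_CUBIC))
im=cv2.imread("pics/scene4.png")
cv2.imwrite("pics/c6.png",cv2.resize(im[160:235,245:325],(640,600),interpolation=cv2.INTER_CUBIC))
im=cv2.imread("pics/wrist4.png")
cv2.imwrite("pics/c7.png",cv2.resize(im[110:330,240:400],(580,600),interpolation=cv2.INTER_CUBIC))
E
```

```text
[ 0.60781207 -0.18800322  0.127     ] along v -0.063295053065408 tcp along v -0.06595032000000005
[ 0.57401693 -0.14412845  0.15      ] along v -0.007914600295237445 tcp along v -0.004174910000000012
```

View pics/c5.png

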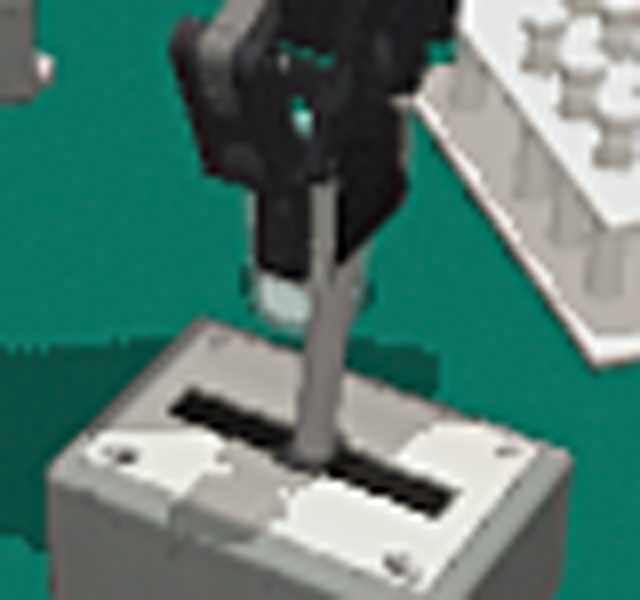

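View pics/c6.png

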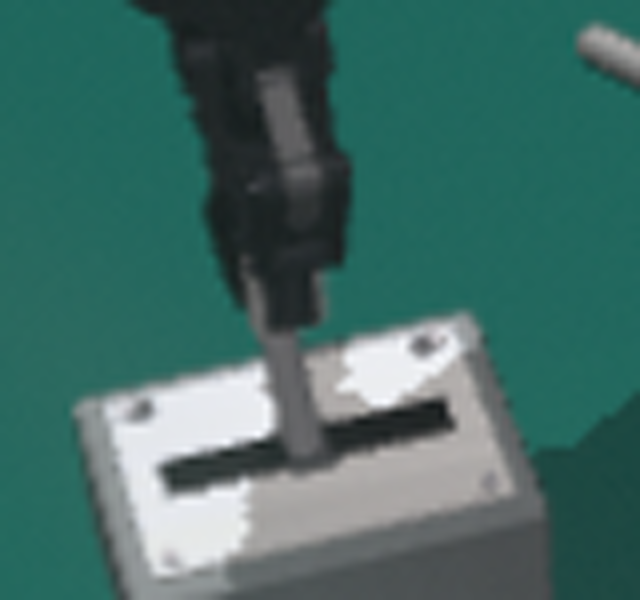

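View pics/c7.png

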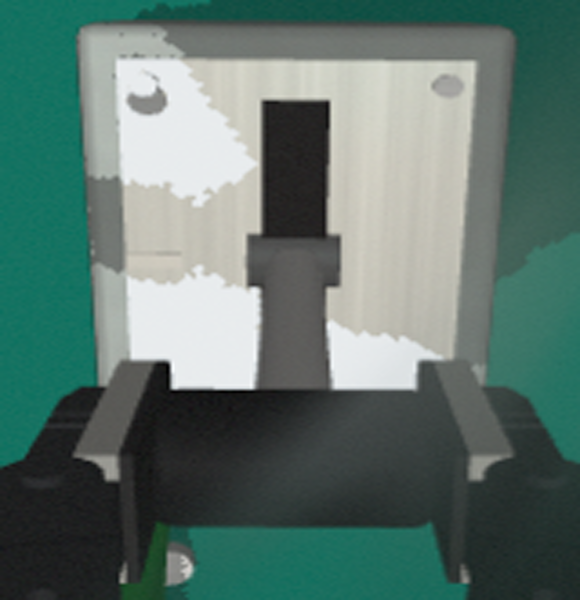

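```bash
python3 - <<'E'
from h import *
piv=np.array([.569,-.138,.05]); v=np.array([-.604,.797,0])
for n,x0,y0,rows in(("side",305,185,(450,360,275)),("scene",245,160,(450,400,340))):
    c=CAL[n];K=np.array([[c['fx'],0,c['cx']],[0,c['fy'],c['cy']],[0,0,1]])
    for a in(-.12,-.08,-.04,0,.04):
        P=np.array([piv+t*(v*np.sin(a)+np.array([0,0,np.cos(a)])) for t in np.linspace(0,.1,50)])
        q=cv2.projectPoints(P,c['rvec'],c['tvec'],K,np.array([c['k1'],0,0,0]))[0][:,0]
        q=(q-[x0,y0]+.5)*8; i=np.argsort(q[:,1]); print(n,a,[round(np.interp(r,q[i,1],q[i,0]),1) for r in rows])
for n,a,b in (("side4",305,185),("scene4",245,160)):
    im=cv2.imread(f"pics/{n}.png")
    for r in((241,230,219) if n[1]=='i' else (216,210,202)):print(n,r,im[r,a+30:a+50].mean(1).astype(int).tolist())
E
```

```text
side -0.12 [np.float64(319.5), np.float64(335.7), np.float64(351.0)]
side -0.08 [np.float64(318.3), np.float64(329.9), np.float64(340.9)]
side -0.04 [np.float64(317.2), np.float64(324.4), np.float64(331.2)]
side 0 [np.float64(316.2), np.float64(319.1), np.float64(321.9)]
side 0.04 [np.float64(315.2), np.float64(314.0), np.float64(312.9)]
scene -0.12 [np.float64(303.4), np.float64(288.6), np.float64(270.9)]
scene -0.08 [np.float64(304.2), np.float64(292.7), np.float64(278.9)]
scene -0.04 [np.float64(304.9), np.float64(296.6), np.float64(286.6)]
scene 0 [np.float64(305.6), np.float64(300.4), np.float64(294.1)]
scene 0.04 [np.float64(306.3), np.float64(304.1), np.float64(301.4)]
side4 241 [176, 171, 133, 93, 55, 52, 76, 103, 126, 125, 120, 85, 35, 52, 101, 118, 164, 183, 175, 182]
side4 230 [168, 168, 168, 169, 170, 172, 170, 142, 101, 115, 118, 114, 106, 37, 45, 47, 46, 47, 48, 53]
side4 219 [48, 79, 105, 126, 77, 26, 10, 14, 53, 125, 121, 85, 117, 115, 103, 95, 72, 75, 75, 74]
scene4 216 [56, 55, 54, 48, 46, 53, 88, 100, 100, 82, 73, 59, 57, 82, 95, 114, 116, 163, 171, 170]
scene4 210 [235, 235, 235, 235, 148, 100, 102, 100, 95, 131, 165, 171, 170, 172, 172, 172, 222, 228, 227, 175]
scene4 202 [79, 80, 91, 99, 103, 100, 95, 80, 78, 80, 84, 86, 80, 109, 152, 171, 180, 193, 211, 214]
```

Stem-line fits (side about -0.045, scene about -0.04) and the wrist view (-0.08) put the lever near -0.055 rad. I'll nudge it 5 mm and recheck.

```bash
python3 -m crank '[[[-0.05,0.066,0,0,0,0,20],[0,0,0,0,0,0,20],[0,0,0,0,0,0,20]]]' 25
python3 - <<'E'
from h import *
from workcell import manip
o=manip.get_obs()
print(o["position"],o["clock"],o["ft_force"])
for n in("scene","side","wrist"):
    im,d=manip.camera(n); cv2.imwrite(f"pics/{n}5.png",im)
pickle.dump(o,open("o5.pkl","wb"))
piv=np.array([.569,-.138]); v=np.array([-.604,.797])
print('tcp',(o["position"][:2]-piv)@v)
for y in(273,277,281): print(y,(wz((321,y),o,.15)[:2]-piv)@v)
for n,a,b in (("side5",305,185),("scene5",245,160)):
    im=cv2.imread(f"pics/{n}.png")
    for r in((236,230,225) if n[1]=='i' else (216,213,210)):print(n,r,im[r,a+30:a+50].mean(1).astype(int).tolist())
im=cv2.imread("pics/wrist5.png")
cv2.imwrite("pics/c8.png",cv2.resize(im[110:330,240:400],(580,600),interpolation=cv2.INTER_CUBIC))
E
```

```text
clock: 5.52
position: [0.5685, -0.1369, 0.1345]
ee_rot: [0.947, 0.322, 0.001, 0.001]
ft_force: [1.9, -1.6, 7.4]
grip_width: 0.419
[ 0.56846042 -0.13688023  0.13447545] 5.525 [ 1.9173793  -1.60132649  7.4161414 ]
tcp 0.0012183618009224493
273 -0.00035667723348910724
277 -0.0025470303228510216
281 -0.004756133267957073
side5 236 [84, 101, 120, 165, 186, 183, 148, 101, 115, 117, 110, 113, 177, 169, 166, 166, 166, 167, 168, 169]
side5 230 [168, 168, 168, 170, 170, 173, 169, 107, 112, 118, 117, 111, 60, 43, 44, 47, 49, 51, 50, 53]
side5 225 [71, 71, 77, 91, 104, 123, 122, 112, 108, 118, 117, 113, 103, 93, 77, 73, 74, 77, 77, 77]
scene5 216 [56, 55, 55, 54, 48, 53, 82, 98, 100, 88, 74, 57, 56, 81, 95, 114, 115, 163, 171, 169]
scene5 213 [234, 235, 235, 229, 181, 111, 97, 102, 101, 93, 60, 42, 38, 40, 40, 38, 38, 38, 38, 39]
scene5 210 [235, 235, 235, 235, 220, 131, 101, 102, 98, 102, 160, 172, 172, 172, 172, 172, 164, 163, 161, 160]
```

View pics/c8.png

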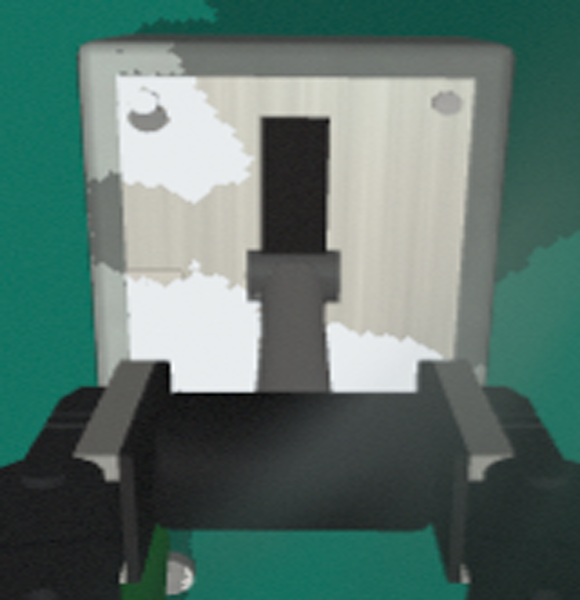

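Averaged, the lever is now within about 0.02 rad of upright (side +0.02, scene +0.025, TCP +0.01, wrist -0.025). I'll hold here so the total dwell comes to about two seconds, then throw it over.

```bash
python3 -m crank '[[[0,0,0,0,0,0,20],[0,0,0,0,0,0,20],[0,0,0,0,0,0,20],[0,0,0,0,0,0,20],[0,0,0,0,0,0,20],[0,0,0,0,0,0,20],[0,0,0,0,0,0,20],[0,0,0,0,0,0,20]]]'
python3 -m crank '[[[0,0,0,0,0,0,20],[0,0,0,0,0,0,20],[0,0,0,0,0,0,20],[0,0,0,0,0,0,20],[0,0,0,0,0,0,20],[0,0,0,0,0,0,20]]]'
python3 -m crank '[[[-0.088,0.116,-0.006,0,0,0,20],[-0.087,0.115,-0.019,0,0,0,20],[-0.086,0.113,-0.032,0,0,0,20],[-0.084,0.111,-0.044,0,0,0,20],[-0.081,0.107,-0.056,0,0,0,20],[-0.078,0.103,-0.068,0,0,0,20],[-0.074,0.098,-0.078,0,0,0,20],[-0.07,0.092,-0.089,0,0,0,20]]]'
python3 -m crank '[[[0,0,0,0,0,0,20],[0,0,0,0,0,0,20]]]'
```

```text
clock: 6.68
position: [0.5684, -0.1369, 0.1345]
ee_rot: [0.947, 0.322, 0.001, 0.001]
ft_force: [2.0, -1.1, 6.7]
grip_width: 0.415
clock: 7.42
position: [0.5685, -0.1369, 0.1345]
ee_rot: [0.947, 0.322, 0.001, 0.001]
ft_force: [1.2, -0.8, 6.9]
grip_width: 0.411
clock: 8.43
position: [0.529, -0.0847, 0.1106]
ee_rot: [0.947, 0.322, 0.001, -0.0]
ft_force: [1.3, -0.5, 6.9]
grip_width: 0.418
clock: 8.68
position: [0.5285, -0.0842, 0.11]
ee_rot: [0.947, 0.323, -0.0, -0.001]
ft_force: [-0.2, 4.7, 4.3]
grip_width: 0.416
```

```bash
python3 -m crank '[[[-0.03,0.04,-0.04,0,0,0,20],[0,0,0,0,0,0,20]]]'; python3 -m crank '[[[-0.03,0.04,-0.04,0,0,0,20],[0,0,0,0,0,0,20]]]'
python3 - <<'E'
from h import *
from workcell import manip
o=manip.get_obs()
print(o["position"],o["clock"],o["ft_force"])
im,d=manip.camera("wrist"); cv2.imwrite("pics/w9.png",im)
im,d=manip.camera("side"); cv2.imwrite("pics/s9.png",cv2.resize(im[170:290,280:400],(600,600),interpolation=cv2.INTER_CUBIC))
E
```

```text
clock: 8.93
position: [0.5272, -0.0824, 0.1081]
ee_rot: [0.947, 0.322, 0.0, -0.0]
ft_force: [-0.6, 4.4, 7.4]
grip_width: 0.422
clock: 9.18
position: [0.5256, -0.0803, 0.1056]
ee_rot: [0.947, 0.322, 0.0, 0.0]
ft_force: [1.2, 3.1, 5.4]
grip_width: 0.418
[ 0.52559706 -0.0802693   0.10563603] 9.175 [1.15375875 3.12125214 5.37631628]
```

View pics/s9.png

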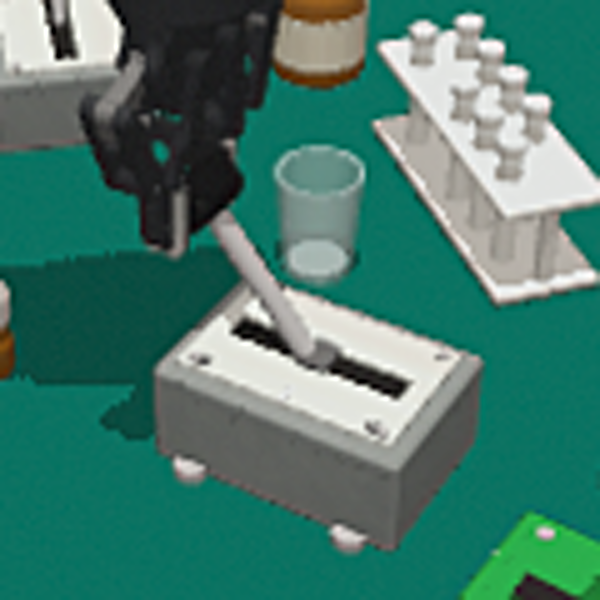

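View pics/w9.png

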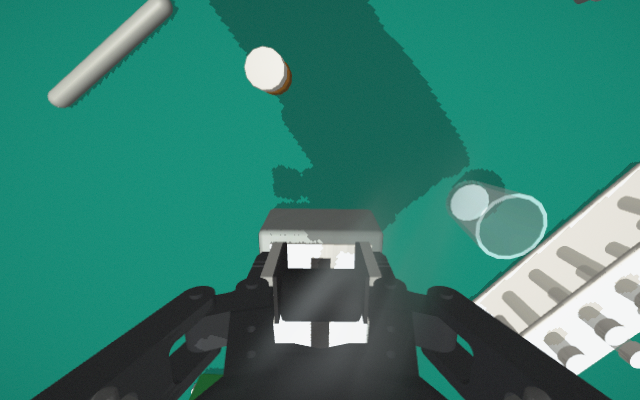

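```bash
python3 - <<'E'
from h import *
from workcell import manip
o=manip.get_obs(); piv=np.array([.569,-.138]); v=np.array([-.604,.797])
for y in(285,290,295):print([round(float((wz((321,y),o,z)[:2]-piv)@v),4) for z in(.12,.127)])
print('tcp',(o['position'][:2]-piv)@v)
E
python3 -m crank '[[[-0.04,0.052,-0.06,0,0,0,20],[0,0,0,0,0,0,20],[0,0,0,0,0,0,20]]]'
```

```text
[0.0633, 0.0678]
[0.0605, 0.0651]
[0.0576, 0.0624]
tcp 0.07227351670332165
clock: 9.65
position: [0.5248, -0.0791, 0.1041]
ee_rot: [0.947, 0.322, 0.002, 0.001]
ft_force: [0.5, -3.3, 21.0]
grip_width: 0.414
```

The wrist force jumped to 21 N and motion was blocked, so the lever is on its stop. Now I'll release, rise and check.

```bash
python3 -m crank '[[[0,0,0,0,0,0,85],[0,0,0,0,0,0,85],[0,0,0,0,0,0,85],[0,0,0,0,0,0,85],[0,0,0.1,0,0,0,85],[0,0,0.2,0,0,0,85],[0,0,0.6,0,0,0,85],[0,0,0.6,0,0,0,85]]]'
python3 -m crank '[[[0,0,0.6,0,0,0,85],[0.2,-0.4,0.2,0,0,0,85],[0.2,-0.4,0,0,0,0,85],[0.2,-0.2,0,0,0,0,85],[0,0,0,0,0,0,85]]]'
python3 - <<'E'
from h import *
from workcell import manip
o=manip.get_obs()
print(o["position"],o["clock"],o["ft_force"]); pickle.dump(o,open("o10.pkl","wb"))
im,d=manip.camera("wrist"); cv2.imwrite("pics/w10.png",im)
for n in("side","scene"): im,d=manip.camera(n); cv2.imwrite(f"pics/{n}10.png",im)
E
```

```text
clock: 10.65
position: [0.5227, -0.0774, 0.1936]
ee_rot: [0.947, 0.322, 0.0, 0.0]
ft_force: [-0.4, 0.2, 1.0]
grip_width: 0.994
clock: 11.28
position: [0.5589, -0.1382, 0.2403]
ee_rot: [0.947, 0.321, 0.0, 0.0]
ft_force: [-0.1, -0.3, -0.1]
grip_width: 0.998
[ 0.55893246 -0.13819433  0.24034305] 11.275 [-0.10155328 -0.28495938 -0.07016571]
```

View pics/w10.png

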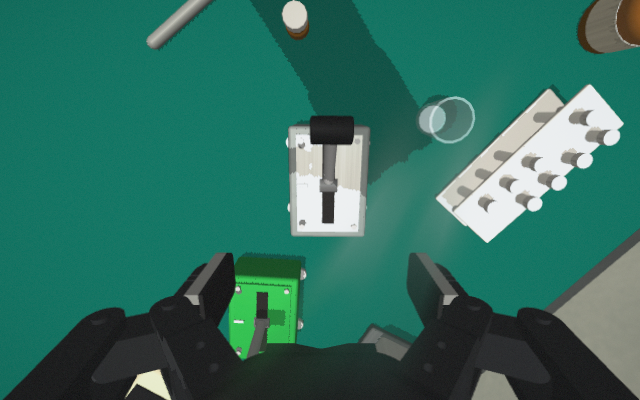

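View pics/side10.png

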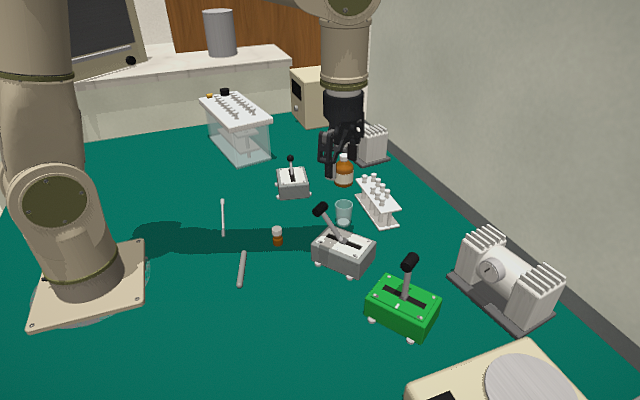

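View pics/scene10.png

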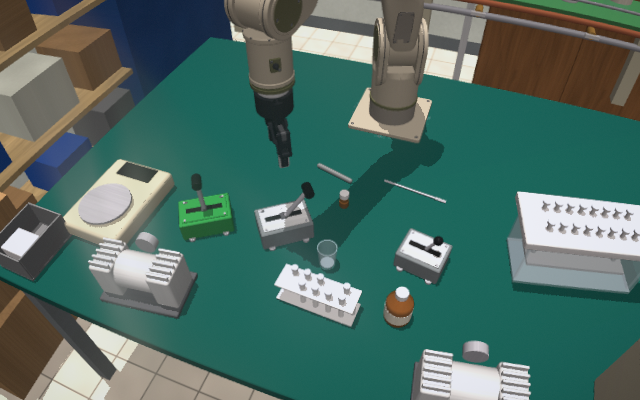

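The lever now leans to the other side: T-bar at scene (307,190), side (320,209) and wrist (332,130). The ball lever hasn't changed. Next I'll measure the final angle.

```bash
python3 - <<'E'
from h import *
o=pickle.load(open("o10.pkl","rb")); piv=np.array([.569,-.138]); v=np.array([-.604,.797])
w=wz((332,130.5),o,.1265); print('wrist',w,np.arcsin(((w[:2]-piv)@v)/.1))
# same-method box centre for zero
cs=np.array([wz(u,o,.055)[:2] for u in((289,127),(368,127),(366,236),(292,236))]); print(cs.mean(0))
a=cv2.imread("pics/scene10.png")[175:215,285:335]; b=cv2.imread("pics/side10.png")[195:235,300:350]
f=lambda x:cv2.resize(x,(400,320),interpolation=cv2.INTER_CUBIC)
cv2.imwrite("pics/c11.png",np.hstack([f(a),f(b)]))
E
```

```text
wrist [ 0.53087445 -0.08589855  0.1265    ] 0.7017129231623682
[ 0.56933712 -0.13677384]
```

View pics/c11.png

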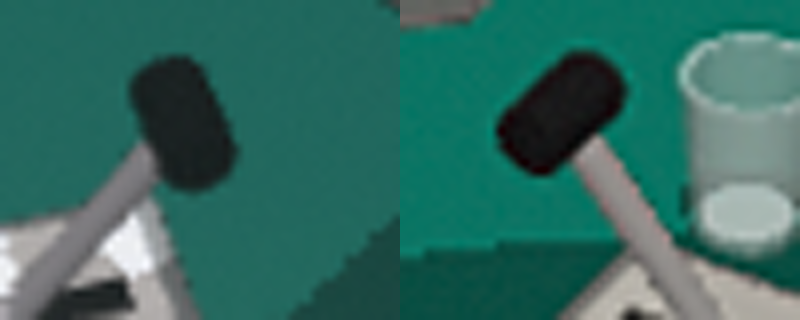

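```bash
python3 - <<'E'
from h import *
S=lambda u,w:(u/8-.5+285,w/8-.5+175); D=lambda u,w:((u-400)/8-.5+300,w/8-.5+195)
X=tri([("scene",S(183,123)),("side",D(562,113))]); piv=np.array([.569,-.138,.05]); d=X-piv
print(X,np.arctan2(d[:2]@[-.604,.797],d[2]))
E
python3 - <<'E'
from workcell import manip
o=manip.get_obs(); print(o["clock"],o["ft_force"]); manip.hand_in()
E
```

```text
res 0.00045669170868325917
res 0.0004566917086832037
[ 0.52931983 -0.08599246  0.1259245 ] 0.7111921578386409
11.425 [-0.161317    0.47200854  0.16602227]
the job is handed in; nothing more can be done
```

I switched the changeover lever as asked and handed the job in at about 11.4 s on the clock. The hand-in gives no verdict, so I can't confirm it passed.

- **What I did:** I pinched the T-bar on its flat ends and swung the lever from about -0.68 rad up to upright. I held it there for about 2 s, then threw it over until it was blocked at about 21 N. After that I opened the fingers and moved clear.
- **Final position:** The lever is at the opposite stop within measuring error. The wrist camera gives +0.70 rad and the scene and side cameras give +0.71, against a stop of 0.70. With the gripper clear, the wrist force is about zero.
- **Centre off:** At upright the views disagreed slightly: side and scene gave about +0.02 rad, the wrist camera about -0.025 and the TCP position about +0.01. I stopped about 0.05 rad short at first, paused about 0.15 s to measure, then moved the last 5 mm before the hold.
- **Other objects:** The ball-knob switch and the green look-alike look unchanged in the pictures.

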